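# Line up the ceramic jars by height on the display board

### The arm

A 6-joint arm with a two-finger parallel gripper is mounted at the origin on the work surface. World frame = base frame: x ahead of the robot, y to its left, z up, the work surface at z = 0. Lengths are in m, angles in rad, forces in N, time in s.
With the tool pointing down it reaches from about 0.35 to 0.925 m from the base axis. Payload 6.4 kg.
Tool frame: the origin (TCP) lies midway between the tips of the shut fingers; the grasp point (between the pads) lies 19 mm behind it; z points along the fingers, y is the line along which they close (so a half turn about z gives the same grasp; the last joint's range is limited). The gripper opens to 94 mm and grips with 3 to 60 N. Pads are 16 mm wide; open, the fingers measure 119 mm over their backs; the gripper's body (75 mm by 177 mm) begins 78 mm behind the grasp point.
Start: joints at [-1.321, 0.245, 1.558, -0, 1.339, -0.174], TCP at [0.267, -0.593, 0.205] pointing down, gripper open.
Joint ranges: [-3.13, 3.13], [-1.02, 2.26], [0.13, 2.54], [-0.95, 4.09], [0.21, 2.88], [-2.74, 2.74]. Speed limits (rad/s): [2.57, 2.57, 3.14, 3.14, 3.14, 3.14].

### API

Orientations are given as a unit quaternion [w, x, y, z].
In Python, from cell import robot gives the robot as it stands.
- The arm moves only by the tool jog_arm, never from a script. Its argument "series" is a list of rows, each an object of numbers: "gripper": the opening, from 0 (shut) to 1 (fully open); "dx", "dy", "dz": the shift along the tool's x, y, z each as a share of 100 mm, from -1 to 1; "ax", "ay", "az": the turn, a rotation vector about the tool's x, y, z each as a share of 0.08 rad, from -1 to 1. A call has 1 to 5 rows; each row shifts and turns the commanded pose from where the row before left it, along the tool's axes as they then stand; what a row does not reach is not made up. A row lasts 1/12 s, in which the tool goes at most 41.7 mm and 7.16 degrees, less where a joint would pass 70% of its speed; a pose out of reach is approached as far as the arm can. A call with a number of a shift or a turn outside -1 to 1 is refused whole. A call with a gripper value outside its range is refused whole. The fingers move at their own pace and stop on an object; "force" is the grip in N (left out, the last holds). Time passes only in rows, so rows that do not move let the fingers close. It gives the time, the measured TCP pose, the force, the opening and the grip force at its end, in the units of the state.
- robot.state(): the state, without advancing time (a new reading comes with each control period).
- robot.grab_frame(name): name is "side" or "top" or "wrist"; returns (picture, depth): 480x640x3 uint8, blue, green, red; 480x640 float32, m along the optical axis (not along the pixel's ray), 0 where there is no reading.
- robot.calibration(name): a dict with "vertical_fov" (degrees; the focal length in pixels is half the picture's height over the tangent of half this angle, whatever the lens; pixels are square), "cx", "cy" (the principal point, pixels), "R" (3x3) and "t" (3): a world point X has camera coordinates R X + t. Camera axes: x right, y down, z forward; pixel columns grow to the right and rows downward; lengths in m; the calibration is good to about 2 mm. The wrist camera is an equidistant fisheye: a pixel r from the principal point sees the ray r / f radians off the axis. A picture is of the moment at which its call begins: read the wrist's pose just before it. calibration takes no time and is no camera call; for the wrist camera it gives the pose at the moment of the call.
- robot.finish_job(): hands the job in; it is judged then, once.
The state is a dict: "time_s": time; "joints": joint angles; "qd": joint speeds; "effort": joint torques, N m; "tool_pos": TCP position; "tool_rot": TCP orientation; "wrist_force": force on the tool from outside, world axes, zero at the start; "ft_torque": the same for the moment, N m; "gripper_width": finger opening in m; "gripper_force": force on a finger pad.
Only numpy, scipy, OpenCV 4.12 (cv2) and the standard library are available. Lean on these libraries where they do the work, as an engineer would, in place of code of your own. Each camera call takes 0.05 s, during which the arm holds its last target. There are 200 camera calls.

### The job

Line the four lidded ceramic jars up by height on the wooden display board, each standing upright in the middle of its own cork disc: the tallest on the disc beside the white bird, then steadily down to the shortest on the disc beside the flowerpot. Set the jars down without dropping them, and leave the bird and the flowerpot where they stand.

Things in the scene. Friction and masses are not known exactly. Their poses are not given: they have to be found in the camera images.
- jar_tall: The tallest of four loose lidded jars of one set: upright round white ceramic jar with painted green leaves and a green glazed low-domed lid that is fast to it (does not come off). 128 mm tall in all, 52 mm in diameter with straight sides up to the dome (the top 6 mm), about 290 g. Origin at the centre of its underside, z up the jar.
- jar_large: The second tallest of four loose lidded jars of one set: upright round white ceramic jar with painted green leaves and a green glazed low-domed lid that is fast to it (does not come off). 106 mm tall in all, 48 mm in diameter with straight sides up to the dome (the top 6 mm), about 220 g. Origin at the centre of its underside, z up the jar.
- jar_medium: The third tallest of four loose lidded jars of one set: upright round white ceramic jar with painted green leaves and a green glazed low-domed lid that is fast to it (does not come off). 84 mm tall in all, 44 mm in diameter with straight sides up to the dome (the top 6 mm), about 160 g. Origin at the centre of its underside, z up the jar.
- jar_small: The shortest of four loose lidded jars of one set: upright round white ceramic jar with painted green leaves and a green glazed low-domed lid that is fast to it (does not come off). 62 mm tall in all, 40 mm in diameter with straight sides up to the dome (the top 6 mm), about 110 g. Origin at the centre of its underside, z up the jar.
- disc_a: Flat round cork disc, 70 mm in diameter and 4 mm thick, fixed on a light wooden display board (380 x 110 mm, 16 mm thick, lying on the table, fixed); at one end of the row. The row runs a, b, c, d, 90 mm from centre to centre. Origin at the centre of the disc's underside, which is 16 mm above the table, so its top is 20 mm above the table. y points along the row from a towards d, x across the board, z up.
- disc_b: Flat round cork disc, 70 mm in diameter and 4 mm thick, fixed on a light wooden display board (380 x 110 mm, 16 mm thick, lying on the table, fixed); between disc_a and disc_c. The row runs a, b, c, d, 90 mm from centre to centre. Origin at the centre of the disc's underside, which is 16 mm above the table, so its top is 20 mm above the table. y points along the row from a towards d, x across the board, z up.
- disc_c: Flat round cork disc, 70 mm in diameter and 4 mm thick, fixed on a light wooden display board (380 x 110 mm, 16 mm thick, lying on the table, fixed); between disc_b and disc_d. The row runs a, b, c, d, 90 mm from centre to centre. Origin at the centre of the disc's underside, which is 16 mm above the table, so its top is 20 mm above the table. y points along the row from a towards d, x across the board, z up.
- disc_d: Flat round cork disc, 70 mm in diameter and 4 mm thick, fixed on a light wooden display board (380 x 110 mm, 16 mm thick, lying on the table, fixed); at one end of the row. The row runs a, b, c, d, 90 mm from centre to centre. Origin at the centre of the disc's underside, which is 16 mm above the table, so its top is 20 mm above the table. y points along the row from a towards d, x across the board, z up.
- bird: Small white ceramic bird figure with a brass beak, 68 mm tall, about 92 mm from beak to tail, loose on the table just off one end of the board, 110 mm from the centre of the nearest disc: sometimes the disc_a end, sometimes the disc_d end. Origin at the centre of its round foot's underside.
- flowerpot: Small empty terracotta flowerpot, 60 mm tall, 68 mm across the rim, loose on the table just off the other end of the board, 110 mm from the centre of the nearest disc. Origin at the centre of its underside.

How it is judged:
At the end, for the whole second after the job is handed in: All four jars stand upright (within 0.08 rad) and at rest on the cork discs, released, each centred on its disc within 12 mm, in order of height: tallest on the end disc beside the bird, second tallest and third tallest next, shortest on the end disc beside the flowerpot (((y of bird in the frame of disc_b below 0 m and (horizontal distance between jar_tall and disc_a below 0.012 m and z of jar_tall in the frame of disc_a between 0.001 and 0.008 m) and (horizontal distance between jar_large and disc_b below 0.012 m and z of jar_large in the frame of disc_b between 0.001 and 0.008 m) and (horizontal distance between jar_medium and disc_c below 0.012 m and z of jar_medium in the frame of disc_c between 0.001 and 0.008 m) and (horizontal distance between jar_small and disc_d below 0.012 m and z of jar_small in the frame of disc_d between 0.001 and 0.008 m)) or (y of bird in the frame of disc_b above 0 m and (horizontal distance between jar_tall and disc_d below 0.012 m and z of jar_tall in the frame of disc_d between 0.001 and 0.008 m) and (horizontal distance between jar_large and disc_c below 0.012 m and z of jar_large in the frame of disc_c between 0.001 and 0.008 m) and (horizontal distance between jar_medium and disc_b below 0.012 m and z of jar_medium in the frame of disc_b between 0.001 and 0.008 m) and (horizontal distance between jar_small and disc_a below 0.012 m and z of jar_small in the frame of disc_a between 0.001 and 0.008 m))) and angle between each of jar_tall, jar_large, jar_medium, jar_small's own z axis and vertical below 0.08 rad and linear speed of each of jar_tall, jar_large, jar_medium, jar_small below 0.02 m/s and angular speed of each of jar_tall, jar_large, jar_medium, jar_small below 0.2 rad/s and contact force between each of jar_tall, jar_large, jar_medium, jar_small and the fingers below 0.1 N); the robot touches nothing.
It fails at once if the bird is pushed out of its place (more than 15 mm) (distance of bird from where it was at the start of the episode above 0.015 m).
It fails at once if the flowerpot is pushed out of its place (more than 15 mm) (distance of flowerpot from where it was at the start of the episode above 0.015 m).
It fails at once if a jar falls: it moves faster than 0.5 m/s while the fingers do not hold it ((linear speed of jar_tall above 0.5 m/s and contact force between jar_tall and the fingers below 0.1 N) or (linear speed of jar_large above 0.5 m/s and contact force between jar_large and the fingers below 0.1 N) or (linear speed of jar_medium above 0.5 m/s and contact force between jar_medium and the fingers below 0.1 N) or (linear speed of jar_small above 0.5 m/s and contact force between jar_small and the fingers below 0.1 N)).
It also fails if it takes over 99 s, if anything falls off the work surface, if the arm or the gripper's body presses on something with over 40 N, if the wrist force passes 120 N, or if a joint passes its speed limit or range.

## Working session

There is one attempt and no reset: what is moved stays moved. The work goes in short steps, Python scripts to look and compute and a tool call to move; the robot and the scene stay as the last step left them, time stands still between calls to the robot, and variables do not carry over. Pictures are saved under pics/ and viewed, at most 14 in all, crops included, and the job is handed in when it is done.

Besides the shell and the picture viewer there is one more tool, called after ">>>" as name(argument=value, ...), one argument or row to a line, values as JSON. jog_arm: Moves the arm, as the interface text tells. Shift numbers are shares of 100 mm and turn numbers shares of 0.08 rad, none past 1 either way. Its arguments: {"type":"object","properties":{"series":{"type":"array","items":{"type":"object","properties":{"gripper":{"type":"number"},"dx":{"type":"number","minimum":-1,"maximum":1},"dy":{"type":"number","minimum":-1,"maximum":1},"dz":{"type":"number","minimum":-1,"maximum":1},"ax":{"type":"number","minimum":-1,"maximum":1},"ay":{"type":"number","minimum":-1,"maximum":1},"az":{"type":"number","minimum":-1,"maximum":1}}}},"force":{"type":"number"}},"required":["series"]}

```bash
mkdir -p pics
cat > h.py <<'E'
import numpy as np, cv2
from cell import robot
def cal(n):
    c=robot.calibration(n); f=240/np.tan(np.radians(c['vertical_fov'])/2)
    return f,c['cx'],c['cy'],np.array(c['R']),np.array(c['t'])
def cloud(n,d):
    f,cx,cy,R,t=cal(n); v,u=np.mgrid[:480,:640]
    P=np.stack([(u-cx)/f*d,(v-cy)/f*d,d],-1)
    return (P-t)@R
E
python3 - <<'E'
from h import *
for n in('top','side'):
    im,d=robot.grab_frame(n); cv2.imwrite(f'pics/{n}0.png',im); np.savez(f'{n}0.npz',im=im,d=d)
    f,cx,cy,R,t=cal(n); print(n,f,cx,cy,-R.T@t,R[2])
s=robot.state(); print(s['tool_pos'],s['tool_rot'],s['time_s'])
E
```

```text
top 540.6504754315401 319.7560633059025 230.95208453369705 [0.3668863  0.0159744  1.11320949] [ 0.15526314 -0.02131853 -0.98764309]
side 519.1260510919502 318.8063709055879 232.0787594320555 [0.37266013 0.61281408 0.67360079] [ 0.20118278 -0.67934401 -0.70570334]
[ 0.2671745  -0.59197168  0.20448245] [-8.46709455e-04  9.77632703e-01  2.10317807e-01 -2.69682332e-05] 0.1
```

View pics/top0.png

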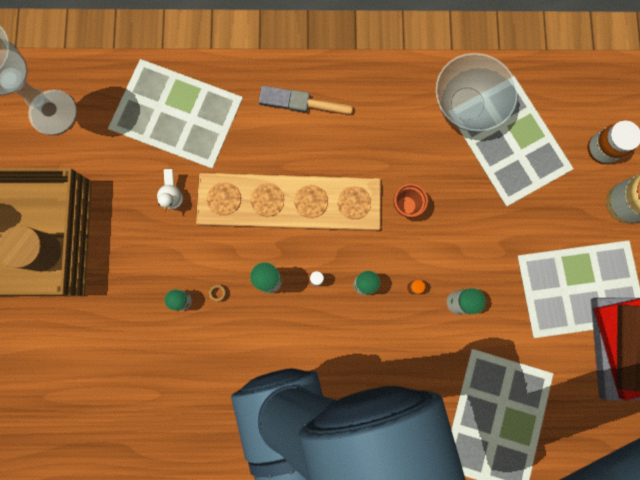

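View pics/side0.png

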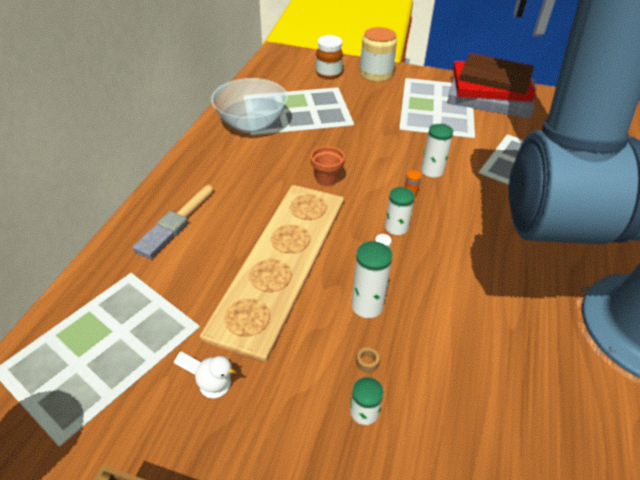

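The top view shows the jars' lids: small (178,300), tall (265,277), medium (368,283) and large (470,301). The bird is at (168,195), to the left of the board, and the flowerpot is at (411,202), to the right. Small bits lie between the jars.

Run:
```python
from h import *
def ray(n,u,v,z):
    f,cx,cy,R,t=cal(n); o=-R.T@t; d=R.T@np.array([(u-cx)/f,(v-cy)/f,1]); return o+d*(z-o[2])/d[2]
for n in('top','side'):
    q=np.load(n+'0.npz'); im,d=q['im'],q['d']; P=cloud(n,d); hsv=cv2.cvtColor(im,cv2.COLOR_BGR2HSV)
    m=cv2.inRange(hsv,(65,100,30),(95,255,255))
    k,l,st,c=cv2.connectedComponentsWithStats(m)
    print(n)
    for i in range(1,k):
        if st[i,4]<150: continue
        p=P[(l==i)&(d>0)]; zt=np.percentile(p[:,2],95); w=p[p[:,2]>zt-.012]
        (x,y),r=cv2.minEnclosingCircle(w[:,:2].astype(np.float32)); 
        print('lid',c[i].round(),zt.round(4),'circ',np.round((x,y,r),4), np.median(w[:,:2],0).round(4))
    # board & discs
    if n=='top':
        z=P[...,2]; 
        for i,(u,v) in enumerate([(223,199),(267,200),(311,201),(354,203)]):
            box=np.zeros(m.shape,bool); box[v-24:v+24,u-21:u+21]=1
            sub=cv2.inRange(hsv,(0,0,0),(255,255,255))
            s=hsv[...,:].astype(int)
            print('px',hsv[v,u],hsv[v,u+21] , P[v,u].round(4))
            print(ray(n,u,v,.02).round(4))
        b=(z>.01)&(z<.03)&(P[...,0]>.35)&(P[...,0]<.6)&(abs(P[...,1])<.3)
        k,l,st,c=cv2.connectedComponentsWithStats(b.astype(np.uint8)); i=1+st[1:,4].argmax()
        pp=P[l==i][:,:2].astype(np.float32); print('board',cv2.minAreaRect(pp),pp.mean(0))
    for nm,lo,hi,zz in [('bird',(0,0,150),(180,40,255),0),('pot',(0,150,60),(10,255,255),0)]:
        pass
```

```text
top
lid [264. 276.] 0.1293 circ [0.4389 0.0961 0.0249] [0.4391 0.0964]
lid [368. 282.] 0.0858 circ [ 0.4313 -0.0975  0.0214] [ 0.4302 -0.0973]
lid [472. 301.] 0.1075 circ [ 0.3928 -0.2892  0.0245] [ 0.3928 -0.2881]
lid [175. 300.] 0.0635 circ [0.3999 0.2723 0.0194] [0.4005 0.2719]
px [ 16 154 214] [ 18 140 232] [0.6066 0.1918 0.0165]
[0.6058 0.1912 0.02  ]
px [ 16 151 214] [ 19 132 237] [0.6035 0.1008 0.0203]
[0.6036 0.1008 0.02  ]
px [ 16 155 212] [ 19 125 245] [0.602  0.0101 0.017 ]
[0.6014 0.0101 0.02  ]
px [ 15 153 214] [ 18 136 237] [ 0.5974 -0.0789  0.0183]
[ 0.5971 -0.0787  0.02  ]
board ((0.5718743205070496, 0.05809548497200012), (0.378923237323761, 0.05654497072100639), 89.9316177368164) [0.5743024  0.05069804]
side
lid [440. 131.] 0.1045 circ [ 0.3945 -0.2851  0.0232] [ 0.3942 -0.2786]
lid [401. 196.] 0.0829 circ [ 0.4316 -0.0926  0.0211] [ 0.4315 -0.0887]
lid [374. 255.] 0.127 circ [0.4396 0.1002 0.0262] [0.44   0.1048]
lid [367. 392.] 0.0614 circ [0.4017 0.2762 0.02  ] [0.4012 0.2795]
```

Run:
```python
from h import *
def ray(n,u,v,z):
    f,cx,cy,R,t=cal(n); o=-R.T@t; d=R.T@np.array([(u-cx)/f,(v-cy)/f,1]); return (o+d*(z-o[2])/d[2])[:2].round(4)
for n in('top','side'):
    q=np.load(n+'0.npz'); im,d=q['im'],q['d']; P=cloud(n,d); hsv=cv2.cvtColor(im,cv2.COLOR_BGR2HSV); z=P[...,2]
    print(n)
    b=((z>.008)&(z<.03)&(P[...,0]>.5)&(P[...,0]<.72)&(P[...,1]<.3)&(P[...,1]>-.2)).astype(np.uint8)
    k,l,st,c=cv2.connectedComponentsWithStats(b); i=1+st[1:,4].argmax()
    print('board',cv2.minAreaRect(P[l==i][:,:2].astype(np.float32)))
    bm=cv2.erode((l==i).astype(np.uint8),np.ones((5,5)))
    m=((cv2.GaussianBlur(im,(3,3),0)[...,2]<232)&(bm>0)).astype(np.uint8)
    m=cv2.morphologyEx(cv2.morphologyEx(m,cv2.MORPH_CLOSE,np.ones((5,5))),cv2.MORPH_OPEN,np.ones((7,7)))
    for ct in cv2.findContours(m,0,1)[0]:
        if cv2.contourArea(ct)<300: continue
        e=cv2.fitEllipse(cv2.convexHull(ct)); print('disc',np.round(e[0],1),np.round(e[1],1),ray(n,*e[0],.02))
    o=((z>.012)&(z<.09)&(P[...,0]>.5)&(P[...,0]<.72)&((P[...,1]>.255)|(P[...,1]<-.14))&(abs(P[...,1])<.38)).astype(np.uint8)
    k,l,st,c=cv2.connectedComponentsWithStats(o)
    for i in range(1,k):
        if st[i,4]>100:
            p=P[l==i]; print('obj',c[i].round(),p.min(0).round(3),p.max(0).round(3))
```

```text
top
board ((0.6043148636817932, 0.05623765289783478), (0.38060256838798523, 0.11165209114551544), 88.24012756347656)
disc [311.1 202.6] [35.2 35.9] [0.598  0.0099]
disc [360.1 201.5] [40.7 46.7] [ 0.6002 -0.0914]
disc [266.9 203.5] [38.3 43.2] [0.5962 0.101 ]
disc [224.3 202.5] [36.1 52.1] [0.5985 0.1885]
obj [168. 191.] [0.576 0.277 0.02 ] [0.663 0.322 0.072]
obj [411. 198.] [ 0.562 -0.223  0.013] [ 0.63  -0.154  0.065]
side
board ((0.6046259999275208, 0.05734650790691376), (0.3810635507106781, 0.11074406653642654), 88.06013488769531)
disc [254.2 314.4] [28.  38.3] [0.5992 0.1858]
disc [278.3 275.1] [20.7 32.7] [0.592  0.1004]
obj [327. 163.] [ 0.563 -0.221  0.012] [ 0.63  -0.151  0.061]
obj [207. 372.] [0.575 0.286 0.013] [0.665 0.326 0.068]
```

>>> jog_arm(
  series=[
    {"gripper": 1,"az": -1},
    {"az": -1},
    {"az": -1},
    {"az": -1},
    {"az": -1},
  ],
  force=25,
)

```text
invalid input
```

>>> jog_arm(
  series=[
    {"az": -1},
    {"az": -1},
    {"az": -1},
    {"az": -1},
    {"az": -1},
  ],
)

```text
invalid input
```

>>> jog_arm(
  series=[
    {"az": -1},
    {"az": -1},
    {"az": -1},
    {"az": -1},
    {"az": -0.34},
  ],
)

```text
invalid input
```

>>> jog_arm(
  series=[
    {"dx": 0,"dy": 0,"dz": 0,"ax": 0,"ay": 0,"az": -1,"gripper": 1},
    {"dx": 0,"dy": 0,"dz": 0,"ax": 0,"ay": 0,"az": -1,"gripper": 1},
    {"dx": 0,"dy": 0,"dz": 0,"ax": 0,"ay": 0,"az": -1,"gripper": 1},
    {"dx": 0,"dy": 0,"dz": 0,"ax": 0,"ay": 0,"az": -1,"gripper": 1},
    {"dx": 0,"dy": 0,"dz": 0,"ax": 0,"ay": 0,"az": -1,"gripper": 1},
  ],
  force=25,
)

```text
time_s: 0.52
tool_pos: [0.2672, -0.5921, 0.2048]
tool_rot: [-0.001, 0.916, 0.402, 0.0]
wrist_force: [0.9, -0.1, 1.1]
gripper_width: 0.094
gripper_force: 0.0
```

>>> jog_arm(
  series=[
    {"az": -1,"gripper": 1},
    {"az": -1,"gripper": 1},
    {"az": -1,"gripper": 1},
    {"az": -1,"gripper": 1},
    {"az": -1,"gripper": 1},
  ],
)

```text
invalid input
```

>>> jog_arm(
  series=[
    {"dx": 0,"dy": 0,"dz": 0,"ax": 0,"ay": 0,"az": -1},
    {"dx": 0,"dy": 0,"dz": 0,"ax": 0,"ay": 0,"az": -1},
    {"dx": 0,"dy": 0,"dz": 0,"ax": 0,"ay": 0,"az": -1},
    {"dx": 0,"dy": 0,"dz": 0,"ax": 0,"ay": 0,"az": -1},
    {"dx": 0,"dy": 0,"dz": 0,"ax": 0,"ay": 0,"az": -0.34},
  ],
)

```text
invalid input
```

>>> jog_arm(
  series=[
    {"dx": 0,"dy": 0,"dz": 0,"ax": 0,"ay": 0,"az": -1,"gripper": 1},
    {"dx": 0,"dy": 0,"dz": 0,"ax": 0,"ay": 0,"az": -1,"gripper": 1},
    {"dx": 0,"dy": 0,"dz": 0,"ax": 0,"ay": 0,"az": -1,"gripper": 1},
    {"dx": 0,"dy": 0,"dz": 0,"ax": 0,"ay": 0,"az": -1,"gripper": 1},
    {"dx": 0,"dy": 0,"dz": 0,"ax": 0,"ay": 0,"az": -1,"gripper": 1},
  ],
)

```text
time_s: 0.93
tool_pos: [0.2672, -0.5922, 0.2048]
tool_rot: [-0.001, 0.817, 0.576, 0.0]
wrist_force: [-0.6, 0.6, 0.6]
gripper_width: 0.0939
gripper_force: 0.0
```

>>> jog_arm(
  series=[
    {"dx": 0,"dy": 0,"dz": 0,"ax": 0,"ay": 0,"az": -1,"gripper": 1},
    {"dx": 0,"dy": 0,"dz": 0,"ax": 0,"ay": 0,"az": -1,"gripper": 1},
    {"dx": 0,"dy": 0,"dz": 0,"ax": 0,"ay": 0,"az": -1,"gripper": 1},
    {"dx": 0,"dy": 0,"dz": 0,"ax": 0,"ay": 0,"az": -1,"gripper": 1},
    {"dx": 0,"dy": 0,"dz": 0,"ax": 0,"ay": 0,"az": -0.34,"gripper": 1},
  ],
)

```text
time_s: 1.35
tool_pos: [0.2672, -0.5921, 0.2048]
tool_rot: [-0.0, 0.706, 0.708, 0.0]
wrist_force: [-0.8, -0.5, -0.4]
gripper_width: 0.094
gripper_force: 0.0
```

>>> jog_arm(
  series=[
    {"dx": 0.3,"dy": 0.12,"dz": 0,"ax": 0,"ay": 0,"az": 0,"gripper": 1},
    {"dx": 0.3,"dy": 0.12,"dz": 0,"ax": 0,"ay": 0,"az": 0,"gripper": 1},
    {"dx": 0.3,"dy": 0.12,"dz": 0,"ax": 0,"ay": 0,"az": 0,"gripper": 1},
    {"dx": 0.3,"dy": 0.12,"dz": 0,"ax": 0,"ay": 0,"az": 0,"gripper": 1},
    {"dx": 0.3,"dy": 0.12,"dz": 0,"ax": 0,"ay": 0,"az": 0,"gripper": 1},
  ],
)

```text
time_s: 1.77
tool_pos: [0.3274, -0.4408, 0.2049]
tool_rot: [-0.0, 0.707, 0.707, 0.0]
wrist_force: [0.9, -0.6, 0.3]
gripper_width: 0.0936
gripper_force: 0.0
```

>>> jog_arm(
  series=[
    {"dx": 0.3,"dy": 0.13,"dz": 0,"ax": 0,"ay": 0,"az": 0,"gripper": 1},
    {"dx": 0.3,"dy": 0.13,"dz": 0,"ax": 0,"ay": 0,"az": 0,"gripper": 1},
    {"dx": 0.3,"dy": 0.13,"dz": 0,"ax": 0,"ay": 0,"az": 0,"gripper": 1},
    {"dx": 0.3,"dy": 0.13,"dz": 0,"ax": 0,"ay": 0,"az": 0,"gripper": 1},
    {"dx": 0.33,"dy": 0.14,"dz": 0,"ax": 0,"ay": 0,"az": 0,"gripper": 1},
  ],
)

```text
time_s: 2.18
tool_pos: [0.3933, -0.288, 0.2051]
tool_rot: [-0.0, 0.707, 0.707, -0.0]
wrist_force: [-0.3, 0.2, 0.5]
gripper_width: 0.0942
gripper_force: 0.0
```

>>> jog_arm(
  series=[
    {"dx": 0,"dy": 0,"dz": 0.3,"ax": 0,"ay": 0,"az": 0,"gripper": 1},
    {"dx": 0,"dy": 0,"dz": 0.3,"ax": 0,"ay": 0,"az": 0,"gripper": 1},
    {"dx": 0,"dy": 0,"dz": 0.35,"ax": 0,"ay": 0,"az": 0,"gripper": 1},
    {"dx": 0,"dy": 0,"dz": 0.35,"ax": 0,"ay": 0,"az": 0,"gripper": 1},
    {"dx": 0,"dy": 0,"dz": 0.24,"ax": 0,"ay": 0,"az": 0,"gripper": 1},
  ],
)

```text
time_s: 2.6
tool_pos: [0.3919, -0.2877, 0.0482]
tool_rot: [-0.002, 0.707, 0.707, 0.0]
wrist_force: [-0.1, 0.1, 0.2]
gripper_width: 0.094
gripper_force: 0.0
```

>>> jog_arm(
  series=[
    {"dx": 0,"dy": 0,"dz": 0,"ax": 0,"ay": 0,"az": 0,"gripper": 0.6},
    {"dx": 0,"dy": 0,"dz": 0,"ax": 0,"ay": 0,"az": 0,"gripper": 0.55},
    {"dx": 0,"dy": 0,"dz": 0,"ax": 0,"ay": 0,"az": 0,"gripper": 0.4},
    {"dx": 0,"dy": 0,"dz": 0,"ax": 0,"ay": 0,"az": 0,"gripper": 0.3},
    {"dx": 0,"dy": 0,"dz": 0,"ax": 0,"ay": 0,"az": 0,"gripper": 0.3},
  ],
)

```text
time_s: 3.02
tool_pos: [0.3943, -0.2907, 0.0535]
tool_rot: [0.002, 0.707, 0.707, -0.0]
wrist_force: [0.1, -0.1, 0.0]
gripper_width: 0.0639
gripper_force: 0.0
```

>>> jog_arm(
  series=[
    {"dx": 0,"dy": 0,"dz": 0,"ax": 0,"ay": 0,"az": 0,"gripper": 0.3},
    {"dx": 0,"dy": 0,"dz": 0,"ax": 0,"ay": 0,"az": 0,"gripper": 0.3},
    {"dx": 0,"dy": 0,"dz": 0,"ax": 0,"ay": 0,"az": 0,"gripper": 0.3},
  ],
)

```text
time_s: 3.27
tool_pos: [0.3935, -0.2899, 0.0522]
tool_rot: [0.001, 0.707, 0.707, -0.0]
wrist_force: [-1.1, 0.1, 3.1]
gripper_width: 0.0477
gripper_force: 25.0
```

>>> jog_arm(
  series=[
    {"dx": 0,"dy": 0,"dz": -0.15,"ax": 0,"ay": 0,"az": 0,"gripper": 0.3},
    {"dx": 0,"dy": 0,"dz": -0.3,"ax": 0,"ay": 0,"az": 0,"gripper": 0.3},
    {"dx": 0,"dy": 0,"dz": -0.3,"ax": 0,"ay": 0,"az": 0,"gripper": 0.3},
    {"dx": 0,"dy": 0,"dz": -0.3,"ax": 0,"ay": 0,"az": 0,"gripper": 0.3},
    {"dx": 0,"dy": 0,"dz": -0.15,"ax": 0,"ay": 0,"az": 0,"gripper": 0.3},
  ],
)

```text
time_s: 3.68
tool_pos: [0.3941, -0.2904, 0.1749]
tool_rot: [0.002, 0.707, 0.707, -0.0]
wrist_force: [0.5, -0.2, -2.1]
gripper_width: 0.0471
gripper_force: 25.0
```

>>> jog_arm(
  series=[
    {"dx": 0.15,"dy": 0.08,"dz": 0,"ax": 0,"ay": 0,"az": 0,"gripper": 0.3},
    {"dx": 0.25,"dy": 0.14,"dz": 0,"ax": 0,"ay": 0,"az": 0,"gripper": 0.3},
    {"dx": 0.25,"dy": 0.14,"dz": 0,"ax": 0,"ay": 0,"az": 0,"gripper": 0.3},
    {"dx": 0.25,"dy": 0.14,"dz": 0,"ax": 0,"ay": 0,"az": 0,"gripper": 0.3},
    {"dx": 0.25,"dy": 0.14,"dz": 0,"ax": 0,"ay": 0,"az": 0,"gripper": 0.3},
  ],
)

```text
time_s: 4.1
tool_pos: [0.4572, -0.173, 0.1709]
tool_rot: [-0.0, 0.707, 0.707, -0.0]
wrist_force: [-0.7, 0.5, -2.0]
gripper_width: 0.0475
gripper_force: 25.0
```

>>> jog_arm(
  series=[
    {"dx": 0.25,"dy": 0.14,"dz": 0,"ax": 0,"ay": 0,"az": 0,"gripper": 0.3},
    {"dx": 0.25,"dy": 0.14,"dz": 0,"ax": 0,"ay": 0,"az": 0,"gripper": 0.3},
    {"dx": 0.25,"dy": 0.14,"dz": 0,"ax": 0,"ay": 0,"az": 0,"gripper": 0.3},
    {"dx": 0.25,"dy": 0.14,"dz": 0,"ax": 0,"ay": 0,"az": 0,"gripper": 0.3},
    {"dx": 0.25,"dy": 0.14,"dz": 0,"ax": 0,"ay": 0,"az": 0,"gripper": 0.3},
  ],
)

```text
time_s: 4.52
tool_pos: [0.5271, -0.0479, 0.1708]
tool_rot: [-0.001, 0.707, 0.707, -0.0]
wrist_force: [0.6, -0.7, -1.7]
gripper_width: 0.0476
gripper_force: 25.0
```

>>> jog_arm(
  series=[
    {"dx": 0.25,"dy": 0.14,"dz": 0,"ax": 0,"ay": 0,"az": 0,"gripper": 0.3},
    {"dx": 0.25,"dy": 0.14,"dz": 0,"ax": 0,"ay": 0,"az": 0,"gripper": 0.3},
    {"dx": 0.25,"dy": 0.14,"dz": 0,"ax": 0,"ay": 0,"az": 0,"gripper": 0.3},
    {"dx": 0.25,"dy": 0.14,"dz": 0,"ax": 0,"ay": 0,"az": 0,"gripper": 0.3},
    {"dx": 0.25,"dy": 0.14,"dz": 0,"ax": 0,"ay": 0,"az": 0,"gripper": 0.3},
  ],
)

```text
time_s: 4.93
tool_pos: [0.597, 0.077, 0.1706]
tool_rot: [-0.001, 0.707, 0.707, -0.001]
wrist_force: [-0.4, -1.0, -3.2]
gripper_width: 0.0476
gripper_force: 25.0
```

>>> jog_arm(
  series=[
    {"dx": 0.14,"dy": 0.05,"dz": 0,"ax": 0,"ay": 0,"az": 0,"gripper": 0.3},
    {"dx": 0.1,"dy": 0.03,"dz": 0.15,"ax": 0,"ay": 0,"az": 0,"gripper": 0.3},
    {"dx": 0,"dy": 0,"dz": 0.3,"ax": 0,"ay": 0,"az": 0,"gripper": 0.3},
    {"dx": 0,"dy": 0,"dz": 0.3,"ax": 0,"ay": 0,"az": 0,"gripper": 0.3},
    {"dx": 0,"dy": 0,"dz": 0.15,"ax": 0,"ay": 0,"az": 0,"gripper": 0.3},
  ],
)

```text
time_s: 5.35
tool_pos: [0.6021, 0.0996, 0.077]
tool_rot: [-0.002, 0.707, 0.707, -0.002]
wrist_force: [0.4, 0.3, -3.6]
gripper_width: 0.0478
gripper_force: 25.0
```

>>> jog_arm(
  series=[
    {"dx": 0,"dy": 0,"dz": 0,"ax": 0,"ay": 0,"az": 0,"gripper": 0.3},
    {"dx": 0,"dy": 0,"dz": 0,"ax": 0,"ay": 0,"az": 0,"gripper": 0.3},
    {"dx": 0,"dy": 0,"dz": 0,"ax": 0,"ay": 0,"az": 0,"gripper": 0.3},
  ],
)

```text
time_s: 5.6
tool_pos: [0.6061, 0.0993, 0.0829]
tool_rot: [0.001, 0.707, 0.707, 0.001]
wrist_force: [0.4, -0.0, -1.4]
gripper_width: 0.0479
gripper_force: 25.0
```

Run:
```python
from h import *
im,d=robot.grab_frame('side'); cv2.imwrite('pics/s1.png',cv2.resize(im[120:440,150:450],None,fx=1.8,fy=1.8))
s=robot.state(); print(s['tool_pos'],s['wrist_force'])
```

```text
[0.60647005 0.09933722 0.08344787] [-0.3334164   0.20433489 -1.91720197]
```

View pics/s1.png

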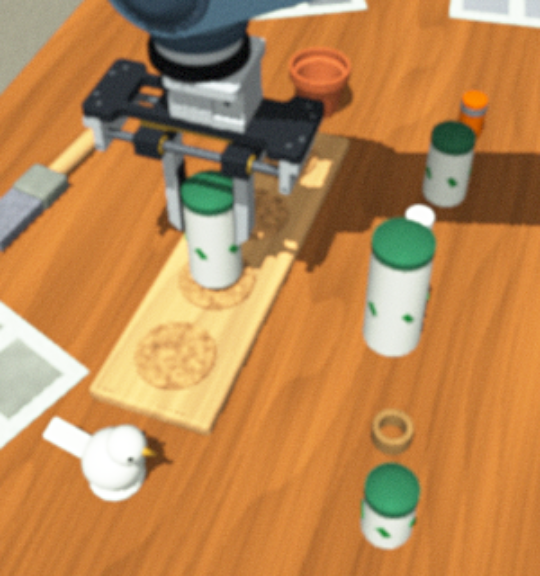

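The large jar hangs upright over the second disc (jar base near (215,275) in the crop), with the fingers on its sides across the board. I lower it gently.

>>> jog_arm(
  series=[
    {"dx": 0.015,"dy": -0.01,"dz": 0.04,"ax": 0,"ay": 0,"az": 0,"gripper": 0.3},
    {"dx": 0,"dy": 0,"dz": 0.03,"ax": 0,"ay": 0,"az": 0,"gripper": 0.3},
    {"dx": 0,"dy": 0,"dz": 0.02,"ax": 0,"ay": 0,"az": 0,"gripper": 0.3},
    {"dx": 0,"dy": 0,"dz": 0,"ax": 0,"ay": 0,"az": 0,"gripper": 0.3},
  ],
)

```text
time_s: 5.98
tool_pos: [0.6041, 0.1011, 0.0724]
tool_rot: [-0.0, 0.707, 0.707, -0.0]
wrist_force: [0.4, -0.9, -1.8]
gripper_width: 0.0478
gripper_force: 25.0
```

>>> jog_arm(
  series=[
    {"dx": 0,"dy": 0,"dz": 0.01,"ax": 0,"ay": 0,"az": 0,"gripper": 0.3},
    {"dx": 0,"dy": 0,"dz": 0,"ax": 0,"ay": 0,"az": 0,"gripper": 0.3},
  ],
)

```text
time_s: 6.15
tool_pos: [0.6043, 0.1011, 0.0723]
tool_rot: [0.0, 0.707, 0.707, -0.0]
wrist_force: [-2.5, 0.9, 2.4]
gripper_width: 0.0473
gripper_force: 25.0
```

Contact made (force went from −2 to +2.4 N). Release, then rise.

>>> jog_arm(
  series=[
    {"dx": 0,"dy": 0,"dz": 0,"ax": 0,"ay": 0,"az": 0,"gripper": 0.6},
    {"dx": 0,"dy": 0,"dz": 0,"ax": 0,"ay": 0,"az": 0,"gripper": 0.8},
    {"dx": 0,"dy": 0,"dz": 0,"ax": 0,"ay": 0,"az": 0,"gripper": 0.9},
    {"dx": 0,"dy": 0,"dz": 0,"ax": 0,"ay": 0,"az": 0,"gripper": 0.9},
    {"dx": 0,"dy": 0,"dz": 0,"ax": 0,"ay": 0,"az": 0,"gripper": 0.9},
  ],
)

```text
time_s: 6.57
tool_pos: [0.6042, 0.101, 0.0714]
tool_rot: [0.0, 0.707, 0.707, 0.0]
wrist_force: [-0.3, 1.4, -0.6]
gripper_width: 0.0775
gripper_force: 0.0
```

>>> jog_arm(
  series=[
    {"dx": 0,"dy": 0,"dz": -0.1,"ax": 0,"ay": 0,"az": 0,"gripper": 1},
    {"dx": 0,"dy": 0,"dz": -0.3,"ax": 0,"ay": 0,"az": 0,"gripper": 1},
    {"dx": 0,"dy": 0,"dz": -0.35,"ax": 0,"ay": 0,"az": 0,"gripper": 1},
    {"dx": 0,"dy": 0,"dz": -0.35,"ax": 0,"ay": 0,"az": 0,"gripper": 1},
    {"dx": 0,"dy": 0,"dz": -0.1,"ax": 0,"ay": 0,"az": 0,"gripper": 1},
  ],
)

```text
time_s: 6.98
tool_pos: [0.6074, 0.1011, 0.1989]
tool_rot: [0.004, 0.707, 0.707, 0.004]
wrist_force: [0.4, -0.2, 1.0]
gripper_width: 0.0944
gripper_force: 0.0
```

>>> jog_arm(
  series=[
    {"dx": -0.3,"dy": -0.26,"dz": 0,"ax": 0,"ay": 0,"az": 0,"gripper": 1},
    {"dx": -0.3,"dy": -0.26,"dz": 0,"ax": 0,"ay": 0,"az": 0,"gripper": 1},
    {"dx": -0.3,"dy": -0.26,"dz": 0,"ax": 0,"ay": 0,"az": 0,"gripper": 1},
    {"dx": -0.3,"dy": -0.26,"dz": 0,"ax": 0,"ay": 0,"az": 0,"gripper": 1},
    {"dx": -0.3,"dy": -0.26,"dz": 0,"ax": 0,"ay": 0,"az": 0,"gripper": 1},
  ],
)

```text
time_s: 7.4
tool_pos: [0.4727, -0.0498, 0.1914]
tool_rot: [0.0, 0.707, 0.707, -0.0]
wrist_force: [0.5, 0.1, -0.0]
gripper_width: 0.0941
gripper_force: 0.0
```

>>> jog_arm(
  series=[
    {"dx": -0.24,"dy": -0.22,"dz": 0,"ax": 0,"ay": 0,"az": 0,"gripper": 1},
    {"dx": -0.24,"dy": -0.21,"dz": 0,"ax": 0,"ay": 0,"az": 0,"gripper": 1},
    {"dx": 0,"dy": 0,"dz": 0.3,"ax": 0,"ay": 0,"az": 0,"gripper": 1},
    {"dx": 0,"dy": 0,"dz": 0.3,"ax": 0,"ay": 0,"az": 0,"gripper": 1},
    {"dx": 0,"dy": 0,"dz": 0.15,"ax": 0,"ay": 0,"az": 0,"gripper": 1},
  ],
)

```text
time_s: 7.82
tool_pos: [0.4293, -0.0968, 0.1138]
tool_rot: [-0.001, 0.708, 0.707, -0.0]
wrist_force: [-0.5, 0.2, -0.9]
gripper_width: 0.0942
gripper_force: 0.0
```

>>> jog_arm(
  series=[
    {"dx": 0,"dy": 0,"dz": 0.25,"ax": 0,"ay": 0,"az": 0,"gripper": 1},
    {"dx": 0,"dy": 0,"dz": 0.3,"ax": 0,"ay": 0,"az": 0,"gripper": 1},
    {"dx": 0,"dy": 0,"dz": 0.24,"ax": 0,"ay": 0,"az": 0,"gripper": 1},
    {"dx": 0,"dy": 0,"dz": 0,"ax": 0,"ay": 0,"az": 0,"gripper": 0.6},
    {"dx": 0,"dy": 0,"dz": 0,"ax": 0,"ay": 0,"az": 0,"gripper": 0.5},
  ],
)

```text
time_s: 8.23
tool_pos: [0.4303, -0.0965, 0.0369]
tool_rot: [-0.001, 0.707, 0.707, -0.0]
wrist_force: [0.1, -0.1, 0.8]
gripper_width: 0.084
gripper_force: 0.0
```

>>> jog_arm(
  series=[
    {"dx": 0,"dy": 0,"dz": 0,"ax": 0,"ay": 0,"az": 0,"gripper": 0.4},
    {"dx": 0,"dy": 0,"dz": 0,"ax": 0,"ay": 0,"az": 0,"gripper": 0.3},
    {"dx": 0,"dy": 0,"dz": 0,"ax": 0,"ay": 0,"az": 0,"gripper": 0.3},
    {"dx": 0,"dy": 0,"dz": 0,"ax": 0,"ay": 0,"az": 0,"gripper": 0.3},
    {"dx": 0,"dy": 0,"dz": 0,"ax": 0,"ay": 0,"az": 0,"gripper": 0.3},
  ],
)

```text
time_s: 8.65
tool_pos: [0.4318, -0.0973, 0.0383]
tool_rot: [0.001, 0.707, 0.707, 0.0]
wrist_force: [0.7, -0.4, -1.0]
gripper_width: 0.0504
gripper_force: 0.0
```

>>> jog_arm(
  series=[
    {"dx": 0,"dy": 0,"dz": 0,"ax": 0,"ay": 0,"az": 0,"gripper": 0.3},
    {"dx": 0,"dy": 0,"dz": 0,"ax": 0,"ay": 0,"az": 0,"gripper": 0.3},
    {"dx": 0,"dy": 0,"dz": 0,"ax": 0,"ay": 0,"az": 0,"gripper": 0.3},
  ],
)

```text
time_s: 8.9
tool_pos: [0.4315, -0.0971, 0.0379]
tool_rot: [0.0, 0.707, 0.707, 0.0]
wrist_force: [-1.1, -0.0, 5.0]
gripper_width: 0.0438
gripper_force: 25.0
```

>>> jog_arm(
  series=[
    {"dx": 0,"dy": 0,"dz": -0.15,"ax": 0,"ay": 0,"az": 0,"gripper": 0.3},
    {"dx": 0,"dy": 0,"dz": -0.3,"ax": 0,"ay": 0,"az": 0,"gripper": 0.3},
    {"dx": 0,"dy": 0,"dz": -0.3,"ax": 0,"ay": 0,"az": 0,"gripper": 0.3},
    {"dx": 0,"dy": 0,"dz": -0.15,"ax": 0,"ay": 0,"az": 0,"gripper": 0.3},
    {"dx": 0.1,"dy": 0.16,"dz": 0,"ax": 0,"ay": 0,"az": 0,"gripper": 0.3},
  ],
)

```text
time_s: 9.32
tool_pos: [0.4484, -0.0886, 0.131]
tool_rot: [0.003, 0.708, 0.706, 0.001]
wrist_force: [-0.2, -0.2, -1.1]
gripper_width: 0.0437
gripper_force: 25.0
```

>>> jog_arm(
  series=[
    {"dx": 0.2,"dy": 0.32,"dz": 0,"ax": 0,"ay": 0,"az": 0,"gripper": 0.3},
    {"dx": 0.2,"dy": 0.32,"dz": 0,"ax": 0,"ay": 0,"az": 0,"gripper": 0.3},
    {"dx": 0.2,"dy": 0.32,"dz": 0,"ax": 0,"ay": 0,"az": 0,"gripper": 0.3},
    {"dx": 0.2,"dy": 0.32,"dz": 0,"ax": 0,"ay": 0,"az": 0,"gripper": 0.3},
    {"dx": 0.18,"dy": 0.27,"dz": 0,"ax": 0,"ay": 0,"az": 0,"gripper": 0.3},
  ],
)

```text
time_s: 9.73
tool_pos: [0.6035, 0.0126, 0.1265]
tool_rot: [-0.0, 0.707, 0.707, -0.0]
wrist_force: [0.4, 0.1, -1.2]
gripper_width: 0.0435
gripper_force: 25.0
```

>>> jog_arm(
  series=[
    {"dx": 0,"dy": 0,"dz": 0.2,"ax": 0,"ay": 0,"az": 0,"gripper": 0.3},
    {"dx": 0,"dy": 0,"dz": 0.2,"ax": 0,"ay": 0,"az": 0,"gripper": 0.3},
    {"dx": 0,"dy": 0,"dz": 0.1,"ax": 0,"ay": 0,"az": 0,"gripper": 0.3},
    {"dx": 0,"dy": 0,"dz": 0,"ax": 0,"ay": 0,"az": 0,"gripper": 0.3},
    {"dx": 0,"dy": 0,"dz": 0,"ax": 0,"ay": 0,"az": 0,"gripper": 0.3},
  ],
)

```text
time_s: 10.15
tool_pos: [0.6014, 0.011, 0.0767]
tool_rot: [-0.001, 0.707, 0.707, -0.001]
wrist_force: [-0.3, -1.3, -0.4]
gripper_width: 0.0435
gripper_force: 25.0
```

>>> jog_arm(
  series=[
    {"dx": 0,"dy": 0.01,"dz": 0.06,"ax": 0,"ay": 0,"az": 0,"gripper": 0.3},
    {"dx": 0,"dy": 0,"dz": 0.06,"ax": 0,"ay": 0,"az": 0,"gripper": 0.3},
    {"dx": 0,"dy": 0,"dz": 0.04,"ax": 0,"ay": 0,"az": 0,"gripper": 0.3},
    {"dx": 0,"dy": 0,"dz": 0.01,"ax": 0,"ay": 0,"az": 0,"gripper": 0.3},
    {"dx": 0,"dy": 0,"dz": 0,"ax": 0,"ay": 0,"az": 0,"gripper": 0.3},
  ],
)

```text
time_s: 10.57
tool_pos: [0.6029, 0.011, 0.0602]
tool_rot: [-0.0, 0.707, 0.707, -0.0]
wrist_force: [0.1, -0.3, -2.0]
gripper_width: 0.0436
gripper_force: 25.0
```

>>> jog_arm(
  series=[
    {"dx": 0,"dy": 0,"dz": 0.01,"ax": 0,"ay": 0,"az": 0,"gripper": 0.3},
    {"dx": 0,"dy": 0,"dz": 0,"ax": 0,"ay": 0,"az": 0,"gripper": 0.3},
  ],
)

```text
time_s: 10.73
tool_pos: [0.6033, 0.011, 0.0596]
tool_rot: [0.0, 0.707, 0.707, 0.0]
wrist_force: [-1.3, 0.4, -2.0]
gripper_width: 0.0438
gripper_force: 25.0
```

>>> jog_arm(
  series=[
    {"dx": 0,"dy": 0,"dz": 0.01,"ax": 0,"ay": 0,"az": 0,"gripper": 0.3},
    {"dx": 0,"dy": 0,"dz": 0.005,"ax": 0,"ay": 0,"az": 0,"gripper": 0.3},
    {"dx": 0,"dy": 0,"dz": 0,"ax": 0,"ay": 0,"az": 0,"gripper": 0.3},
  ],
)

```text
time_s: 10.98
tool_pos: [0.6032, 0.0111, 0.058]
tool_rot: [0.0, 0.707, 0.707, 0.0]
wrist_force: [-0.0, -0.4, -1.0]
gripper_width: 0.0434
gripper_force: 25.0
```

>>> jog_arm(
  series=[
    {"dx": 0,"dy": 0,"dz": 0.008,"ax": 0,"ay": 0,"az": 0,"gripper": 0.3},
    {"dx": 0,"dy": 0,"dz": 0,"ax": 0,"ay": 0,"az": 0,"gripper": 0.3},
  ],
)

```text
time_s: 11.15
tool_pos: [0.6033, 0.0111, 0.0579]
tool_rot: [-0.0, 0.707, 0.707, -0.0]
wrist_force: [-2.4, 1.2, 4.2]
gripper_width: 0.0435
gripper_force: 25.0
```

>>> jog_arm(
  series=[
    {"dx": 0,"dy": 0,"dz": 0,"ax": 0,"ay": 0,"az": 0,"gripper": 0.6},
    {"dx": 0,"dy": 0,"dz": 0,"ax": 0,"ay": 0,"az": 0,"gripper": 0.8},
    {"dx": 0,"dy": 0,"dz": 0,"ax": 0,"ay": 0,"az": 0,"gripper": 0.9},
    {"dx": 0,"dy": 0,"dz": 0,"ax": 0,"ay": 0,"az": 0,"gripper": 0.9},
    {"dx": 0,"dy": 0,"dz": 0,"ax": 0,"ay": 0,"az": 0,"gripper": 0.9},
  ],
)

```text
time_s: 11.57
tool_pos: [0.6032, 0.0111, 0.0571]
tool_rot: [0.0, 0.707, 0.707, 0.0]
wrist_force: [0.4, 0.6, -0.2]
gripper_width: 0.0736
gripper_force: 0.0
```

>>> jog_arm(
  series=[
    {"dx": 0,"dy": 0,"dz": -0.1,"ax": 0,"ay": 0,"az": 0,"gripper": 1},
    {"dx": 0,"dy": 0,"dz": -0.3,"ax": 0,"ay": 0,"az": 0,"gripper": 1},
    {"dx": 0,"dy": 0,"dz": -0.35,"ax": 0,"ay": 0,"az": 0,"gripper": 1},
    {"dx": 0,"dy": 0,"dz": -0.35,"ax": 0,"ay": 0,"az": 0,"gripper": 1},
    {"dx": 0,"dy": 0,"dz": -0.2,"ax": 0,"ay": 0,"az": 0,"gripper": 1},
  ],
)

```text
time_s: 11.98
tool_pos: [0.605, 0.0108, 0.1925]
tool_rot: [0.003, 0.707, 0.707, 0.002]
wrist_force: [0.6, 0.4, 0.1]
gripper_width: 0.094
gripper_force: 0.0
```

>>> jog_arm(
  series=[
    {"dx": 0.32,"dy": -0.25,"dz": 0,"ax": 0,"ay": 0,"az": 0,"gripper": 1},
    {"dx": 0.32,"dy": -0.25,"dz": 0,"ax": 0,"ay": 0,"az": 0,"gripper": 1},
    {"dx": 0.32,"dy": -0.25,"dz": 0,"ax": 0,"ay": 0,"az": 0,"gripper": 1},
    {"dx": 0.32,"dy": -0.25,"dz": 0,"ax": 0,"ay": 0,"az": 0,"gripper": 1},
    {"dx": 0.32,"dy": -0.25,"dz": 0,"ax": 0,"ay": 0,"az": 0,"gripper": 1},
  ],
)

```text
time_s: 12.4
tool_pos: [0.477, 0.1722, 0.188]
tool_rot: [0.0, 0.707, 0.707, 0.001]
wrist_force: [-0.4, -0.4, 0.2]
gripper_width: 0.0938
gripper_force: 0.0
```

>>> jog_arm(
  series=[
    {"dx": 0.32,"dy": -0.25,"dz": 0,"ax": 0,"ay": 0,"az": 0,"gripper": 1},
    {"dx": 0.32,"dy": -0.25,"dz": 0,"ax": 0,"ay": 0,"az": 0,"gripper": 1},
    {"dx": 0.32,"dy": -0.25,"dz": 0,"ax": 0,"ay": 0,"az": 0,"gripper": 1},
    {"dx": 0.05,"dy": -0.03,"dz": 0,"ax": 0,"ay": 0,"az": 0,"gripper": 1},
    {"dx": 0,"dy": 0,"dz": 0.2,"ax": 0,"ay": 0,"az": 0,"gripper": 1},
  ],
)

```text
time_s: 12.82
tool_pos: [0.4015, 0.2749, 0.1715]
tool_rot: [0.002, 0.705, 0.709, 0.004]
wrist_force: [1.2, -0.2, 0.8]
gripper_width: 0.0941
gripper_force: 0.0
```

>>> jog_arm(
  series=[
    {"dx": 0,"dy": 0,"dz": 0.3,"ax": 0,"ay": 0,"az": 0,"gripper": 1},
    {"dx": 0,"dy": 0,"dz": 0.3,"ax": 0,"ay": 0,"az": 0,"gripper": 1},
    {"dx": 0,"dy": 0,"dz": 0.3,"ax": 0,"ay": 0,"az": 0,"gripper": 1},
    {"dx": 0,"dy": 0,"dz": 0.3,"ax": 0,"ay": 0,"az": 0,"gripper": 1},
    {"dx": 0,"dy": 0,"dz": 0.22,"ax": 0,"ay": 0,"az": 0,"gripper": 1},
  ],
)

```text
time_s: 13.23
tool_pos: [0.3997, 0.2712, 0.0234]
tool_rot: [-0.0, 0.707, 0.707, -0.001]
wrist_force: [-0.6, -0.5, -0.4]
gripper_width: 0.0938
gripper_force: 0.0
```

>>> jog_arm(
  series=[
    {"dx": 0,"dy": 0,"dz": 0,"ax": 0,"ay": 0,"az": 0,"gripper": 0.6},
    {"dx": 0,"dy": 0,"dz": 0,"ax": 0,"ay": 0,"az": 0,"gripper": 0.5},
    {"dx": 0,"dy": 0,"dz": 0,"ax": 0,"ay": 0,"az": 0,"gripper": 0.3},
    {"dx": 0,"dy": 0,"dz": 0,"ax": 0,"ay": 0,"az": 0,"gripper": 0.25},
    {"dx": 0,"dy": 0,"dz": 0,"ax": 0,"ay": 0,"az": 0,"gripper": 0.25},
  ],
)

```text
time_s: 13.65
tool_pos: [0.4017, 0.2725, 0.0271]
tool_rot: [0.001, 0.707, 0.707, 0.002]
wrist_force: [0.2, 0.3, 0.1]
gripper_width: 0.0641
gripper_force: 0.0
```

>>> jog_arm(
  series=[
    {"dx": 0,"dy": 0,"dz": 0,"ax": 0,"ay": 0,"az": 0,"gripper": 0.25},
    {"dx": 0,"dy": 0,"dz": 0,"ax": 0,"ay": 0,"az": 0,"gripper": 0.25},
    {"dx": 0,"dy": 0,"dz": 0,"ax": 0,"ay": 0,"az": 0,"gripper": 0.25},
    {"dx": 0,"dy": 0,"dz": 0,"ax": 0,"ay": 0,"az": 0,"gripper": 0.25},
    {"dx": 0,"dy": 0,"dz": 0,"ax": 0,"ay": 0,"az": 0,"gripper": 0.25},
  ],
)

```text
time_s: 14.07
tool_pos: [0.4003, 0.2721, 0.0254]
tool_rot: [0.0, 0.707, 0.707, 0.0]
wrist_force: [-0.8, 0.7, 3.3]
gripper_width: 0.0394
gripper_force: 25.0
```

>>> jog_arm(
  series=[
    {"dx": 0,"dy": 0,"dz": -0.2,"ax": 0,"ay": 0,"az": 0,"gripper": 0.25},
    {"dx": 0,"dy": 0,"dz": -0.35,"ax": 0,"ay": 0,"az": 0,"gripper": 0.25},
    {"dx": 0,"dy": 0,"dz": -0.35,"ax": 0,"ay": 0,"az": 0,"gripper": 0.25},
    {"dx": 0,"dy": 0,"dz": -0.35,"ax": 0,"ay": 0,"az": 0,"gripper": 0.25},
    {"dx": 0,"dy": 0,"dz": -0.35,"ax": 0,"ay": 0,"az": 0,"gripper": 0.25},
  ],
)

```text
time_s: 14.48
tool_pos: [0.3995, 0.2718, 0.1863]
tool_rot: [-0.0, 0.707, 0.707, -0.0]
wrist_force: [-0.4, 0.3, -1.5]
gripper_width: 0.0394
gripper_force: 25.0
```

>>> jog_arm(
  series=[
    {"dx": -0.18,"dy": 0.1,"dz": 0,"ax": 0,"ay": 0,"az": 0,"gripper": 0.25},
    {"dx": -0.33,"dy": 0.19,"dz": 0,"ax": 0,"ay": 0,"az": 0,"gripper": 0.25},
    {"dx": -0.33,"dy": 0.19,"dz": 0,"ax": 0,"ay": 0,"az": 0,"gripper": 0.25},
    {"dx": -0.33,"dy": 0.19,"dz": 0,"ax": 0,"ay": 0,"az": 0,"gripper": 0.25},
    {"dx": -0.33,"dy": 0.19,"dz": 0,"ax": 0,"ay": 0,"az": 0,"gripper": 0.25},
  ],
)

```text
time_s: 14.9
tool_pos: [0.4864, 0.1205, 0.185]
tool_rot: [-0.0, 0.707, 0.707, -0.0]
wrist_force: [-0.1, -0.2, -1.7]
gripper_width: 0.0393
gripper_force: 25.0
```

>>> jog_arm(
  series=[
    {"dx": -0.33,"dy": 0.19,"dz": 0,"ax": 0,"ay": 0,"az": 0,"gripper": 0.25},
    {"dx": -0.33,"dy": 0.19,"dz": 0,"ax": 0,"ay": 0,"az": 0,"gripper": 0.25},
    {"dx": -0.33,"dy": 0.19,"dz": 0,"ax": 0,"ay": 0,"az": 0,"gripper": 0.25},
    {"dx": -0.33,"dy": 0.19,"dz": 0,"ax": 0,"ay": 0,"az": 0,"gripper": 0.25},
    {"dx": -0.33,"dy": 0.19,"dz": 0,"ax": 0,"ay": 0,"az": 0,"gripper": 0.25},
  ],
)

```text
time_s: 15.32
tool_pos: [0.5815, -0.0447, 0.1846]
tool_rot: [-0.0, 0.707, 0.707, -0.0]
wrist_force: [0.7, 1.0, -0.3]
gripper_width: 0.0392
gripper_force: 25.0
```

>>> jog_arm(
  series=[
    {"dx": -0.33,"dy": 0.17,"dz": 0,"ax": 0,"ay": 0,"az": 0,"gripper": 0.25},
    {"dx": -0.03,"dy": 0.01,"dz": 0,"ax": 0,"ay": 0,"az": 0,"gripper": 0.25},
    {"dx": 0,"dy": 0,"dz": 0.2,"ax": 0,"ay": 0,"az": 0,"gripper": 0.25},
    {"dx": 0,"dy": 0,"dz": 0.3,"ax": 0,"ay": 0,"az": 0,"gripper": 0.25},
    {"dx": 0,"dy": 0,"dz": 0.3,"ax": 0,"ay": 0,"az": 0,"gripper": 0.25},
  ],
)

```text
time_s: 15.73
tool_pos: [0.5996, -0.079, 0.1048]
tool_rot: [0.001, 0.707, 0.707, 0.0]
wrist_force: [-0.3, -0.9, -1.4]
gripper_width: 0.0396
gripper_force: 25.0
```

>>> jog_arm(
  series=[
    {"dx": 0,"dy": 0,"dz": 0.25,"ax": 0,"ay": 0,"az": 0,"gripper": 0.25},
    {"dx": 0,"dy": 0,"dz": 0.15,"ax": 0,"ay": 0,"az": 0,"gripper": 0.25},
    {"dx": 0,"dy": 0,"dz": 0.08,"ax": 0,"ay": 0,"az": 0,"gripper": 0.25},
    {"dx": 0,"dy": 0,"dz": 0.04,"ax": 0,"ay": 0,"az": 0,"gripper": 0.25},
    {"dx": 0,"dy": 0,"dz": 0,"ax": 0,"ay": 0,"az": 0,"gripper": 0.25},
  ],
)

```text
time_s: 16.15
tool_pos: [0.5989, -0.0786, 0.0527]
tool_rot: [-0.0, 0.707, 0.707, -0.0]
wrist_force: [-0.8, -0.4, -1.3]
gripper_width: 0.0396
gripper_force: 25.0
```

>>> jog_arm(
  series=[
    {"dx": 0,"dy": 0,"dz": 0.03,"ax": 0,"ay": 0,"az": 0,"gripper": 0.25},
    {"dx": 0,"dy": 0,"dz": 0.02,"ax": 0,"ay": 0,"az": 0,"gripper": 0.25},
    {"dx": 0,"dy": 0,"dz": 0,"ax": 0,"ay": 0,"az": 0,"gripper": 0.25},
  ],
)

```text
time_s: 16.4
tool_pos: [0.5997, -0.079, 0.0488]
tool_rot: [0.001, 0.707, 0.707, 0.0]
wrist_force: [0.1, 0.1, -0.8]
gripper_width: 0.0398
gripper_force: 25.0
```

>>> jog_arm(
  series=[
    {"dx": 0,"dy": 0,"dz": 0.015,"ax": 0,"ay": 0,"az": 0,"gripper": 0.25},
    {"dx": 0,"dy": 0,"dz": 0.01,"ax": 0,"ay": 0,"az": 0,"gripper": 0.25},
    {"dx": 0,"dy": 0,"dz": 0,"ax": 0,"ay": 0,"az": 0,"gripper": 0.25},
  ],
)

```text
time_s: 16.65
tool_pos: [0.5992, -0.079, 0.0457]
tool_rot: [0.0, 0.707, 0.707, -0.0]
wrist_force: [0.4, 0.2, -1.2]
gripper_width: 0.0397
gripper_force: 25.0
```

>>> jog_arm(
  series=[
    {"dx": 0,"dy": 0,"dz": 0.007,"ax": 0,"ay": 0,"az": 0,"gripper": 0.25},
    {"dx": 0,"dy": 0,"dz": 0,"ax": 0,"ay": 0,"az": 0,"gripper": 0.25},
  ],
)

```text
time_s: 16.82
tool_pos: [0.5993, -0.079, 0.0455]
tool_rot: [0.0, 0.707, 0.707, -0.0]
wrist_force: [-1.5, 0.2, 3.0]
gripper_width: 0.0399
gripper_force: 25.0
```

>>> jog_arm(
  series=[
    {"dx": 0,"dy": 0,"dz": 0,"ax": 0,"ay": 0,"az": 0,"gripper": 0.6},
    {"dx": 0,"dy": 0,"dz": 0,"ax": 0,"ay": 0,"az": 0,"gripper": 0.8},
    {"dx": 0,"dy": 0,"dz": 0,"ax": 0,"ay": 0,"az": 0,"gripper": 0.9},
    {"dx": 0,"dy": 0,"dz": 0,"ax": 0,"ay": 0,"az": 0,"gripper": 0.9},
    {"dx": 0,"dy": 0,"dz": 0,"ax": 0,"ay": 0,"az": 0,"gripper": 0.9},
  ],
)

```text
time_s: 17.23
tool_pos: [0.5992, -0.0789, 0.0448]
tool_rot: [-0.0, 0.707, 0.707, -0.0]
wrist_force: [-0.1, -0.2, -0.5]
gripper_width: 0.0702
gripper_force: 0.0
```

>>> jog_arm(
  series=[
    {"dx": 0,"dy": 0,"dz": -0.1,"ax": 0,"ay": 0,"az": 0,"gripper": 1},
    {"dx": 0,"dy": 0,"dz": -0.35,"ax": 0,"ay": 0,"az": 0,"gripper": 1},
    {"dx": 0,"dy": 0,"dz": -0.35,"ax": 0,"ay": 0,"az": 0,"gripper": 1},
    {"dx": 0,"dy": 0,"dz": -0.35,"ax": 0,"ay": 0,"az": 0,"gripper": 1},
    {"dx": 0,"dy": 0,"dz": -0.3,"ax": 0,"ay": 0,"az": 0,"gripper": 1},
  ],
)

```text
time_s: 17.65
tool_pos: [0.5997, -0.079, 0.1934]
tool_rot: [0.001, 0.707, 0.707, 0.001]
wrist_force: [0.2, -0.1, 0.6]
gripper_width: 0.0938
gripper_force: 0.0
```

>>> jog_arm(
  series=[
    {"dx": 0.28,"dy": -0.26,"dz": 0,"ax": 0,"ay": 0,"az": 0,"gripper": 1},
    {"dx": 0.28,"dy": -0.26,"dz": 0,"ax": 0,"ay": 0,"az": 0,"gripper": 1},
    {"dx": 0.28,"dy": -0.26,"dz": 0,"ax": 0,"ay": 0,"az": 0,"gripper": 1},
    {"dx": 0.28,"dy": -0.26,"dz": 0,"ax": 0,"ay": 0,"az": 0,"gripper": 1},
    {"dx": 0.28,"dy": -0.26,"dz": 0,"ax": 0,"ay": 0,"az": 0,"gripper": 1},
  ],
)

```text
time_s: 18.07
tool_pos: [0.4679, 0.062, 0.1907]
tool_rot: [0.0, 0.707, 0.707, 0.0]
wrist_force: [-0.4, 0.4, 0.5]
gripper_width: 0.094
gripper_force: 0.0
```

>>> jog_arm(
  series=[
    {"dx": 0.28,"dy": -0.26,"dz": 0,"ax": 0,"ay": 0,"az": 0,"gripper": 1},
    {"dx": 0.07,"dy": -0.04,"dz": 0,"ax": 0,"ay": 0,"az": 0,"gripper": 1},
    {"dx": 0,"dy": 0,"dz": 0,"ax": 0,"ay": 0,"az": 0,"gripper": 1},
  ],
)

```text
time_s: 18.32
tool_pos: [0.4383, 0.0975, 0.1907]
tool_rot: [0.001, 0.706, 0.708, 0.001]
wrist_force: [0.3, -0.5, -0.5]
gripper_width: 0.0938
gripper_force: 0.0
```

Run:
```python
from h import *
im,d=robot.grab_frame('side'); cv2.imwrite('pics/s2.png',cv2.resize(im[100:440,150:470],None,fx=1.75,fy=1.75))
print(robot.state()['tool_pos'])
```

```text
[0.43941408 0.09639543 0.190847  ]
```

View pics/s2.png

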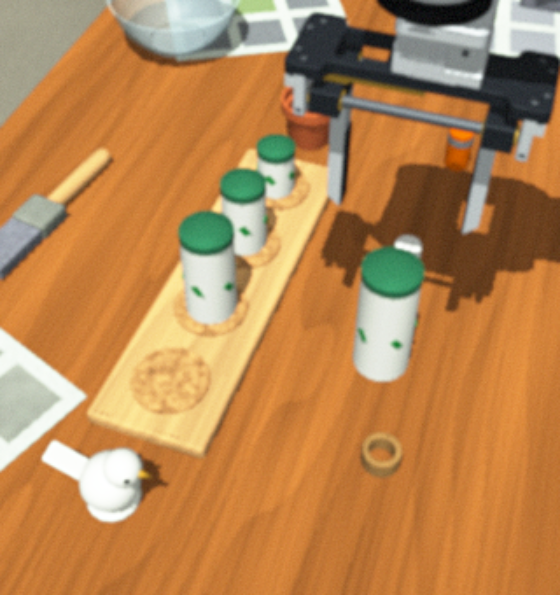

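Three jars stand upright on their discs: large (210,270), medium (245,215) and small (277,170) in the crop. The gripper is over the tall jar (385,315).

>>> jog_arm(
  series=[
    {"dx": 0,"dy": 0,"dz": 0.25,"ax": 0,"ay": 0,"az": 0,"gripper": 1},
    {"dx": 0,"dy": 0,"dz": 0.3,"ax": 0,"ay": 0,"az": 0,"gripper": 1},
    {"dx": 0,"dy": 0,"dz": 0.3,"ax": 0,"ay": 0,"az": 0,"gripper": 1},
    {"dx": 0,"dy": 0,"dz": 0.25,"ax": 0,"ay": 0,"az": 0,"gripper": 1},
    {"dx": 0,"dy": 0,"dz": 0.15,"ax": 0,"ay": 0,"az": 0,"gripper": 1},
  ],
)

```text
time_s: 18.78
tool_pos: [0.4387, 0.0947, 0.0624]
tool_rot: [-0.001, 0.708, 0.707, -0.001]
wrist_force: [-0.5, 0.3, 0.8]
gripper_width: 0.0939
gripper_force: 0.0
```

>>> jog_arm(
  series=[
    {"dx": 0,"dy": 0,"dz": 0,"ax": 0,"ay": 0,"az": 0,"gripper": 0.65},
    {"dx": 0,"dy": 0,"dz": 0,"ax": 0,"ay": 0,"az": 0,"gripper": 0.6},
    {"dx": 0,"dy": 0,"dz": 0,"ax": 0,"ay": 0,"az": 0,"gripper": 0.5},
    {"dx": 0,"dy": 0,"dz": 0,"ax": 0,"ay": 0,"az": 0,"gripper": 0.4},
    {"dx": 0,"dy": 0,"dz": 0,"ax": 0,"ay": 0,"az": 0,"gripper": 0.35},
  ],
)

```text
time_s: 19.2
tool_pos: [0.4405, 0.0958, 0.0664]
tool_rot: [0.001, 0.707, 0.707, 0.001]
wrist_force: [0.7, -0.0, -0.2]
gripper_width: 0.0639
gripper_force: 0.0
```

>>> jog_arm(
  series=[
    {"dx": 0,"dy": 0,"dz": 0,"ax": 0,"ay": 0,"az": 0,"gripper": 0.35},
    {"dx": 0,"dy": 0,"dz": 0,"ax": 0,"ay": 0,"az": 0,"gripper": 0.35},
    {"dx": 0,"dy": 0,"dz": 0,"ax": 0,"ay": 0,"az": 0,"gripper": 0.35},
    {"dx": 0,"dy": 0,"dz": 0,"ax": 0,"ay": 0,"az": 0,"gripper": 0.35},
  ],
)

```text
time_s: 19.53
tool_pos: [0.4397, 0.096, 0.0657]
tool_rot: [0.0, 0.707, 0.707, 0.0]
wrist_force: [-1.6, 0.8, 3.9]
gripper_width: 0.0514
gripper_force: 25.0
```

>>> jog_arm(
  series=[
    {"dx": 0,"dy": 0,"dz": -0.15,"ax": 0,"ay": 0,"az": 0,"gripper": 0.35},
    {"dx": 0,"dy": 0,"dz": -0.35,"ax": 0,"ay": 0,"az": 0,"gripper": 0.35},
    {"dx": 0,"dy": 0,"dz": -0.35,"ax": 0,"ay": 0,"az": 0,"gripper": 0.35},
    {"dx": 0,"dy": 0,"dz": -0.35,"ax": 0,"ay": 0,"az": 0,"gripper": 0.35},
    {"dx": 0,"dy": 0,"dz": -0.2,"ax": 0,"ay": 0,"az": 0,"gripper": 0.35},
  ],
)

```text
time_s: 19.95
tool_pos: [0.44, 0.0961, 0.2081]
tool_rot: [0.001, 0.707, 0.707, 0.001]
wrist_force: [1.5, -0.2, -4.3]
gripper_width: 0.0518
gripper_force: 25.0
```

>>> jog_arm(
  series=[
    {"dx": 0.115,"dy": 0.2,"dz": 0,"ax": 0,"ay": 0,"az": 0,"gripper": 0.35},
    {"dx": 0.21,"dy": 0.37,"dz": 0,"ax": 0,"ay": 0,"az": 0,"gripper": 0.35},
    {"dx": 0.21,"dy": 0.37,"dz": 0,"ax": 0,"ay": 0,"az": 0,"gripper": 0.35},
    {"dx": 0.21,"dy": 0.37,"dz": 0,"ax": 0,"ay": 0,"az": 0,"gripper": 0.35},
    {"dx": 0.21,"dy": 0.37,"dz": 0,"ax": 0,"ay": 0,"az": 0,"gripper": 0.35},
  ],
)

```text
time_s: 20.37
tool_pos: [0.6047, 0.191, 0.2032]
tool_rot: [-0.001, 0.707, 0.707, -0.001]
wrist_force: [1.0, -1.6, -2.5]
gripper_width: 0.0515
gripper_force: 25.0
```

>>> jog_arm(
  series=[
    {"dx": 0,"dy": 0,"dz": 0.15,"ax": 0,"ay": 0,"az": 0,"gripper": 0.35},
    {"dx": 0,"dy": 0,"dz": 0.3,"ax": 0,"ay": 0,"az": 0,"gripper": 0.35},
    {"dx": 0,"dy": 0,"dz": 0.3,"ax": 0,"ay": 0,"az": 0,"gripper": 0.35},
    {"dx": 0,"dy": 0,"dz": 0.15,"ax": 0,"ay": 0,"az": 0,"gripper": 0.35},
    {"dx": 0,"dy": 0,"dz": 0.1,"ax": 0,"ay": 0,"az": 0,"gripper": 0.35},
  ],
)

```text
time_s: 20.78
tool_pos: [0.6012, 0.1896, 0.1002]
tool_rot: [-0.002, 0.707, 0.707, -0.003]
wrist_force: [0.3, -0.2, -2.0]
gripper_width: 0.0519
gripper_force: 25.0
```

>>> jog_arm(
  series=[
    {"dx": 0,"dy": 0,"dz": 0,"ax": 0,"ay": 0,"az": 0,"gripper": 0.35},
    {"dx": 0,"dy": 0,"dz": 0,"ax": 0,"ay": 0,"az": 0,"gripper": 0.35},
    {"dx": 0,"dy": 0,"dz": 0,"ax": 0,"ay": 0,"az": 0,"gripper": 0.35},
  ],
)

```text
time_s: 21.03
tool_pos: [0.6051, 0.19, 0.1065]
tool_rot: [0.001, 0.707, 0.707, 0.001]
wrist_force: [-0.1, 0.8, -3.0]
gripper_width: 0.0517
gripper_force: 25.0
```

>>> jog_arm(
  series=[
    {"dx": 0.014,"dy": 0.03,"dz": 0.06,"ax": 0,"ay": 0,"az": 0,"gripper": 0.35},
    {"dx": 0,"dy": 0,"dz": 0.05,"ax": 0,"ay": 0,"az": 0,"gripper": 0.35},
    {"dx": 0,"dy": 0,"dz": 0.03,"ax": 0,"ay": 0,"az": 0,"gripper": 0.35},
    {"dx": 0,"dy": 0,"dz": 0.01,"ax": 0,"ay": 0,"az": 0,"gripper": 0.35},
    {"dx": 0,"dy": 0,"dz": 0,"ax": 0,"ay": 0,"az": 0,"gripper": 0.35},
  ],
)

```text
time_s: 21.45
tool_pos: [0.6067, 0.1912, 0.0894]
tool_rot: [-0.0, 0.707, 0.707, -0.0]
wrist_force: [-0.0, 0.6, -3.1]
gripper_width: 0.0518
gripper_force: 25.0
```

>>> jog_arm(
  series=[
    {"dx": 0,"dy": 0,"dz": 0.01,"ax": 0,"ay": 0,"az": 0,"gripper": 0.35},
    {"dx": 0,"dy": 0,"dz": 0,"ax": 0,"ay": 0,"az": 0,"gripper": 0.35},
    {"dx": 0,"dy": 0,"dz": 0,"ax": 0,"ay": 0,"az": 0,"gripper": 0.35},
  ],
)

```text
time_s: 21.7
tool_pos: [0.6072, 0.1912, 0.0891]
tool_rot: [0.0, 0.707, 0.707, 0.0]
wrist_force: [0.7, 0.5, -3.1]
gripper_width: 0.0512
gripper_force: 25.0
```

>>> jog_arm(
  series=[
    {"dx": 0,"dy": 0,"dz": 0.015,"ax": 0,"ay": 0,"az": 0,"gripper": 0.35},
    {"dx": 0,"dy": 0,"dz": 0.01,"ax": 0,"ay": 0,"az": 0,"gripper": 0.35},
    {"dx": 0,"dy": 0,"dz": 0,"ax": 0,"ay": 0,"az": 0,"gripper": 0.35},
  ],
)

```text
time_s: 21.95
tool_pos: [0.6069, 0.1912, 0.0862]
tool_rot: [-0.0, 0.707, 0.707, -0.0]
wrist_force: [0.6, 0.1, -2.1]
gripper_width: 0.0516
gripper_force: 25.0
```

>>> jog_arm(
  series=[
    {"dx": 0,"dy": 0,"dz": 0.006,"ax": 0,"ay": 0,"az": 0,"gripper": 0.35},
    {"dx": 0,"dy": 0,"dz": 0,"ax": 0,"ay": 0,"az": 0,"gripper": 0.35},
  ],
)

```text
time_s: 22.12
tool_pos: [0.6071, 0.1913, 0.0859]
tool_rot: [0.0, 0.707, 0.707, 0.0]
wrist_force: [0.0, 0.0, -2.3]
gripper_width: 0.0518
gripper_force: 25.0
```

>>> jog_arm(
  series=[
    {"dx": 0,"dy": 0,"dz": 0.008,"ax": 0,"ay": 0,"az": 0,"gripper": 0.35},
    {"dx": 0,"dy": 0,"dz": 0,"ax": 0,"ay": 0,"az": 0,"gripper": 0.35},
  ],
)

```text
time_s: 22.28
tool_pos: [0.6072, 0.1913, 0.0858]
tool_rot: [0.0, 0.707, 0.707, 0.0]
wrist_force: [-2.6, -0.3, 2.7]
gripper_width: 0.0519
gripper_force: 25.0
```

Contact. Release, rise and pull back towards the base so the cameras can see.

>>> jog_arm(
  series=[
    {"dx": 0,"dy": 0,"dz": 0,"ax": 0,"ay": 0,"az": 0,"gripper": 0.65},
    {"dx": 0,"dy": 0,"dz": 0,"ax": 0,"ay": 0,"az": 0,"gripper": 0.8},
    {"dx": 0,"dy": 0,"dz": 0,"ax": 0,"ay": 0,"az": 0,"gripper": 0.95},
    {"dx": 0,"dy": 0,"dz": 0,"ax": 0,"ay": 0,"az": 0,"gripper": 0.95},
    {"dx": 0,"dy": 0,"dz": 0,"ax": 0,"ay": 0,"az": 0,"gripper": 0.95},
  ],
)

```text
time_s: 22.7
tool_pos: [0.6073, 0.1912, 0.0852]
tool_rot: [0.0, 0.707, 0.707, 0.0]
wrist_force: [0.1, -0.6, -0.3]
gripper_width: 0.0814
gripper_force: 0.0
```

>>> jog_arm(
  series=[
    {"dx": 0,"dy": 0,"dz": -0.1,"ax": 0,"ay": 0,"az": 0,"gripper": 1},
    {"dx": 0,"dy": 0,"dz": -0.3,"ax": 0,"ay": 0,"az": 0,"gripper": 1},
    {"dx": 0,"dy": 0,"dz": -0.35,"ax": 0,"ay": 0,"az": 0,"gripper": 1},
    {"dx": 0,"dy": 0,"dz": -0.35,"ax": 0,"ay": 0,"az": 0,"gripper": 1},
    {"dx": 0,"dy": 0,"dz": -0.1,"ax": 0,"ay": 0,"az": 0,"gripper": 1},
  ],
)

```text
time_s: 23.12
tool_pos: [0.6102, 0.1917, 0.2128]
tool_rot: [0.003, 0.707, 0.707, 0.004]
wrist_force: [1.3, 0.6, 0.3]
gripper_width: 0.0941
gripper_force: 0.0
```

>>> jog_arm(
  series=[
    {"dx": 0,"dy": -0.3,"dz": 0,"ax": 0,"ay": 0,"az": 0,"gripper": 1},
    {"dx": 0,"dy": -0.35,"dz": 0,"ax": 0,"ay": 0,"az": 0,"gripper": 1},
    {"dx": 0,"dy": -0.35,"dz": 0,"ax": 0,"ay": 0,"az": 0,"gripper": 1},
    {"dx": 0,"dy": -0.35,"dz": 0,"ax": 0,"ay": 0,"az": 0,"gripper": 1},
    {"dx": 0,"dy": -0.35,"dz": 0,"ax": 0,"ay": 0,"az": 0,"gripper": 1},
  ],
)

```text
time_s: 23.53
tool_pos: [0.4353, 0.1911, 0.2048]
tool_rot: [-0.0, 0.707, 0.707, -0.0]
wrist_force: [0.2, -0.0, 0.1]
gripper_width: 0.0936
gripper_force: 0.0
```

>>> jog_arm(
  series=[
    {"dx": 0,"dy": 0,"dz": 0,"ax": 0,"ay": 0,"az": 0,"gripper": 1},
    {"dx": 0,"dy": 0,"dz": 0,"ax": 0,"ay": 0,"az": 0,"gripper": 1},
    {"dx": 0,"dy": 0,"dz": 0,"ax": 0,"ay": 0,"az": 0,"gripper": 1},
  ],
)

```text
time_s: 23.78
tool_pos: [0.4379, 0.1913, 0.2057]
tool_rot: [0.0, 0.707, 0.707, 0.001]
wrist_force: [0.6, -0.7, -0.1]
gripper_width: 0.0943
gripper_force: 0.0
```

Run:
```python
from h import *
out=[]
for n in('top','side'):
    im,d=robot.grab_frame(n); P=cloud(n,d); hsv=cv2.cvtColor(im,cv2.COLOR_BGR2HSV); z=P[...,2]
    out.append(im[120:300,130:450] if n=='top' else im[120:440,150:470])
    k,l,st,c=cv2.connectedComponentsWithStats(cv2.inRange(hsv,(65,100,30),(95,255,255)))
    print(n)
    for i in range(1,k):
        if st[i,4]<150: continue
        p=P[(l==i)&(d>0)]; zt=np.percentile(p[:,2],95); w=p[p[:,2]>zt-.012]
        e=cv2.minEnclosingCircle(w[:,:2].astype(np.float32)); print('lid',zt.round(4),np.round((*e[0],e[1]),4))
    o=((z>.012)&(z<.09)&(P[...,0]>.5)&(P[...,0]<.72)&((P[...,1]>.255)|(P[...,1]<-.14))&(abs(P[...,1])<.38)).astype(np.uint8)
    k,l,st,c=cv2.connectedComponentsWithStats(o)
    for i in range(1,k):
        if st[i,4]>100: p=P[l==i]; print('obj',p.min(0).round(3),p.max(0).round(3))
cv2.imwrite('pics/e1.png',cv2.resize(np.vstack(out),None,fx=1.2,fy=1.2))
```

```text
top
lid 0.1493 [0.6061 0.1918 0.0253]
lid 0.1276 [0.6023 0.1005 0.0232]
lid 0.1056 [0.6017 0.0107 0.0208]
lid 0.0838 [ 0.5983 -0.0763  0.0191]
obj [0.584 0.277 0.023] [0.664 0.324 0.072]
obj [ 0.562 -0.222  0.012] [ 0.63  -0.154  0.065]
side
lid 0.103 [0.561  0.1124 0.125 ]
lid 0.1249 [0.6044 0.1033 0.0243]
lid 0.147 [0.6074 0.1948 0.026 ]
obj [0.575 0.286 0.013] [0.665 0.326 0.068]
```

View pics/e1.png

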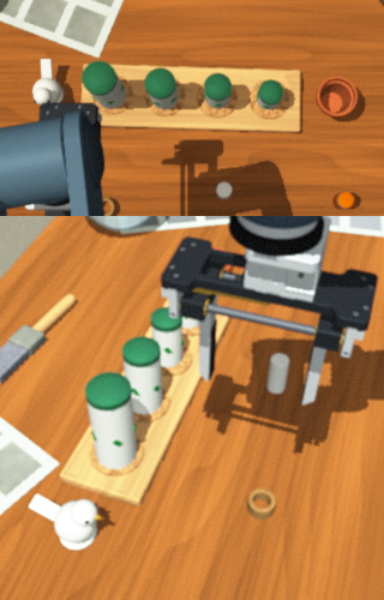

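All four lids are within about 4 mm of their disc centres and at the right heights. The bird and flowerpot haven't moved, and the gripper is clear.

```bash
python3 -c "
from cell import robot
print(robot.finish_job())"
```

```text
the job is handed in; nothing more can be done
None
```

The job is handed in: by my last camera check all four jars stand upright in height order, tallest by the bird and shortest by the flowerpot, each about 4 mm or less from its disc's centre, with the bird and flowerpot unmoved; no verdict came back.

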